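# Lock up a two-block print

### The arm

A 6-joint arm with a two-finger parallel gripper is mounted at the origin on the work surface. World frame = base frame: x ahead of the robot, y to its left, z up, the work surface at z = 0. Lengths are in mm, angles in rad, forces in N, time in s.
With the tool pointing down it reaches from about 325 to 875 mm from the base axis. Payload 4.4 kg.
Tool frame: the origin (TCP) lies between the finger pads; the fingertips stand 17 mm ahead of it and the grasp point (between the pads) lies 2 mm behind it; z points along the fingers, y is the line along which they close (so a half turn about z gives the same grasp; the last joint's range is limited). The gripper opens to 85 mm and grips with 20 to 120 N. Pads are 22 mm wide; open, the fingers measure 114 mm over their backs; the gripper's body (76 mm by 85 mm) begins 54 mm behind the grasp point. The pads swing forward as they close: fully open they stand 13 mm farther back than shut.
Start: joints at [-1.48, 0.207, 1.542, -0, 1.393, -0.15], TCP at [137.113, -558.415, 222.482] pointing down, gripper open.
Joint ranges: [-2.73, 2.73], [-0.86, 2.22], [0.23, 2.46], [-1.11, 4.25], [0.08, 2.63], [-2.82, 2.82]. Speed limits (rad/s): [2.79, 2.79, 3.14, 3.14, 3.14, 3.14].

### API

Orientations are given as a rotation vector (axis times angle).
In Python, from rig import * gives the robot as it stands. The module is installed in compiled form; this text tells all that it offers.
- The arm moves only by the tool jog_arm, never from a script. Its argument "plan" is a list of rows, each a list of 3 entries, a list of its own where there are three numbers: the shift along the tool's x, y, z scaled (see below), then the turn, a rotation vector about the tool's x, y, z scaled (see below), then the opening, from 0 (shut) to 1 (fully open). In form: [[[dx, dy, dz], [rx, ry, rz], claw], ...]. A call has 1 to 8 rows; each row shifts and turns the commanded pose from where the row before left it, along the tool's axes as they then stand; what a row does not reach is not made up. The controller multiplies each number of a shift by 30 mm and each number of a turn by 0.08 rad. A row lasts 1/12 s, in which the tool goes at most 41.7 mm and 7.16 degrees, less where a joint would pass 70% of its speed; a pose out of reach is approached as far as the arm can. A call with a number of a shift or a turn outside -1 to 1 is refused whole. A call with a gripper value outside its range is refused whole. The fingers move at their own pace and stop on an object; "newtons" is the grip in N (left out, the last holds). Time passes only in rows, so rows that do not move let the fingers close. It gives the time, the measured TCP pose, the force, the opening and the grip force at its end, in the units of the state.
- state(): the state, without advancing time (a new reading comes with each control period).
- camera(name): name is "scene" or "top" or "wrist"; returns a dict with "color" (480x640x3 uint8, red, green, blue), "camera_matrix" (3x3 intrinsics, pixels), "cam_to_world" (4x4, takes a point from camera to world coordinates). Camera axes: x right, y up, looking along -z (the intrinsics and any distortion apply to the point x, -y, -z); pixel columns grow to the right and rows downward; lengths in mm; the calibration is good to about 2 mm. A picture is of the moment at which its call begins. There is no depth.
- hand_in(): hands the job in; it is judged then, once.
The state is a dict: "time": time; "joint_positions": joint angles; "qvel": joint speeds; "joint_torque": joint torques, N m; "eef_pos": TCP position; "tool_rot": TCP orientation; "wrist_force": force on the tool from outside, world axes, zero at the start; "torque": the same for the moment, N m; "finger_gap": finger opening in mm; "grasp_force": force on a finger pad.
Only numpy, scipy, OpenCV 4.12 (cv2) and the standard library are available. Lean on these libraries where they do the work, as an engineer would, in place of code of your own. Each camera call takes 0.05 s, during which the arm holds its last target. There are 200 camera calls.

### The job

Lay the loose green printing block flat, inked face up, on the plywood bed and butt it tight against the green block already there, so that the pale road runs on across the joint without a gap or step, with both blocks hard against the dark fence and the standing block hard against the side stop. Then slide the red-tabbed jaw up until it bears on the block, so the pair is locked up, and let go. Leave everything else on the table where it is, the orange block included.

Things in the scene. Friction and masses are not known exactly. Their poses are not given: they have to be found in the camera images.
- bed: Plywood printing bed lying on the table (fixed), 170 x 280 mm, 15 mm thick. Origin: centre of its underside. Its +x side carries a dark wooden fence along the whole length (15 mm wide, inner face at local x = +70 mm), its +y end a dark side stop (15 mm wide, inner face at local y = +125 mm, from x = -40 to +70 mm); both rise 12 mm above the bed's face. The sliding jaw comes from the -y end.
- mate_block: Green-inked wooden printing block, 110 (x) x 55 (y) x 24 mm, 0.13 kg, loose, already standing on the bed in the corner of fence and side stop (up to 3 mm off the stop). Origin: centre of its underside; axes as the bed's. A pale road, 14 mm wide, crosses its top along y at local x = +22 mm.
- loose_block: Its partner, lying on the bare table to the left or right of the bed: same size, ink and mass, same pale road along y at local x = +22 mm. Origin: centre of its underside. Its +y long side is the one that joins the mate block; it finally has the bed's axes.
- loose_far (a point): point on the loose block's jointing (+y) side, mid-height (12 mm), at its +x corner: local (55, 27.5, 12) mm
- loose_near (a point): the same at its -x corner: local (-55, 27.5, 12) mm
- mate_far (a point): point on the mate block's jointing (-y) side, mid-height, at its +x corner: local (55, -27.5, 12) mm
- mate_near (a point): the same at its -x corner: local (-55, -27.5, 12) mm
- jaw (a joint): Sliding jaw on the bed, in m: 0 = fully out (its face at bed y = -55 mm), growing as it slides towards the bed's +y, up to 0.085; it is stiff (about 4 N) and stays where it is left. Bar 80 (x) x 30 (y) x 22 mm, 1 mm above the bed's face, centred at bed x = +10 mm. On the bar's outer edge stands a red tab 45 (x) x 12 (y) mm, 28 mm high.
- jaw_face (a point): middle of the jaw's clamping face (which looks to the bed's +y), 12 mm above the bed's face
- jaw_tab (a point): centre of the top of the red tab, 65.5 mm above the table, 24 mm behind the clamping face
- orange_block: Block of another print, orange-inked with a pale disc, same size as the green ones, lying on the table on the other side of the bed. Origin: centre of its underside. Leave alone.
- brayer: Ink roller with wooden handle (100 mm wide, 36 mm high), lying on a glass slab at the right. Origin: under the roller. Leave alone.
- ink_tin_a: ink tin, green label, 84 mm diameter, 75 mm high. Origin: centre of its underside. Leave alone.
- ink_tin_b: ink tin, yellow label, 84 mm diameter, 75 mm high. Origin: centre of its underside. Leave alone.
- blue_bowl: blue plastic bowl, 110 mm across, 50 mm high. Origin: centre of its underside. Leave alone.
- amber_bottle: amber bottle, 60 mm diameter, 100 mm high. Origin: centre of its underside. Leave alone.
- palette_knife: palette knife lying between robot and bed, about 25 mm high at most. Origin: its middle. Leave alone.
- flat_brush: brush lying beyond the bed. Origin: its middle. Leave alone.
Mind the look-alikes: they are no part of the job. Leave any blue look-alike of the mate_block alone.

How it is judged (in metres and radians):
At the end, for the whole second after the job is handed in: Both blocks at rest, flat and face up on the bed; joint corners meet within 3 mm at both ends; both within 3 mm of the fence, the standing one within 3 mm of the side stop; both square to the bed within 0.03 rad; jaw face within 2.5 mm of the loose block (distance between loose_far and mate_far below 0.003 m and distance between loose_near and mate_near below 0.003 m and x of each of mate_block, loose_block in the frame of bed above 0.012 m and y of mate_block in the frame of bed above 0.0945 m and z of each of loose_block, mate_block in the frame of bed below 0.018 m and angle between each of loose_block, mate_block's own z axis and vertical below 0.05 rad and angle between the x axis of each of loose_block, mate_block and the x axis of bed, either way round below 0.03 rad and y of jaw_face in the frame of loose_block above -0.03 m and linear speed of each of loose_block, mate_block below 0.01 m/s); the robot touches nothing.
It fails at once if a bystander (orange block, tins, bowl, bottle, tools) is moved more than 20 mm (distance of any of orange_block, brayer, ink_tin_a, ink_tin_b, blue_bowl, amber_bottle, palette_knife, flat_brush from where it was at the start of the episode above 0.02 m).
It also fails if it takes over 58 s, if anything falls off the work surface, if the arm or the gripper's body presses on something with over 40 N, if the wrist force passes 120 N, or if a joint passes its speed limit or range.

## Working session

There is one attempt and no reset: what is moved stays moved. The work goes in short steps, Python scripts to look and compute and a tool call to move; the robot and the scene stay as the last step left them, time stands still between calls to the robot, and variables do not carry over. Pictures are saved under pics/ and viewed, at most 10 in all, crops included, and the job is handed in when it is done.

Besides the shell and the picture viewer there is one more tool, called after "Request:" as name([rows], argument=value, ...), one row to a line, values as JSON. jog_arm: Moves the arm, as the interface text tells. Shifts and turns lie within -1 to 1; 1 stands for 30 mm of shift or 0.08 rad of turn. Its arguments: {"type":"object","properties":{"plan":{"type":"array","items":{"type":"array"}},"newtons":{"type":"number"}},"required":["plan"]}

```bash
mkdir -p pics; python3 - <<'E'
from rig import *
import cv2,numpy as np
s=state();print(s)
for n in("top","scene"):
    c=camera(n);cv2.imwrite(f"pics/{n}0.png",c["color"][:,:,::-1]);print(n,c["camera_matrix"].round(1).tolist(),c["cam_to_world"].round(3).tolist(),[k for k in c])
E
```

```text
{'time': 0.0, 'joint_positions': array([-1.48049249e+00,  2.07440483e-01,  1.54298613e+00,  2.48848524e-05,
        1.39350578e+00, -1.50531397e-01]), 'qvel': array([ 0.00037765,  0.00180707,  0.00162056, -0.00028952,  0.00141701,
       -0.00031599]), 'joint_torque': array([-2.58332417e-03, -3.83040547e+01, -2.91595137e+01, -4.01544758e-04,
        1.06453602e-02, -4.62226183e-06]), 'eef_pos': array([ 137.05243311, -557.61139792,  221.29890566]), 'tool_rot': array([-3.11652279e+00, -3.77101776e-01, -1.48999363e-04]), 'wrist_force': array([-0.19127873,  0.39485352, -0.20055389]), 'torque': array([-0.00390159, -0.03136206,  0.01304581]), 'grasp_force': 0.0, 'finger_gap': 85.65350321152371}
top [[570.0, 0.0, 314.7], [0.0, 570.0, 238.1], [0.0, 0.0, 1.0]] [[0.027, 0.998, -0.063, 423.384], [-1.0, 0.026, -0.011, -3.712], [-0.009, 0.063, 0.998, 2065.037], [0.0, 0.0, 0.0, 1.0]] ['color', 'camera_matrix', 'cam_to_world']
scene [[442.2, 0.0, 324.4], [0.0, 442.2, 236.7], [0.0, 0.0, 1.0]] [[-0.682, -0.487, 0.545, 1337.085], [0.731, -0.474, 0.491, 712.412], [0.019, 0.733, 0.68, 1050.582], [0.0, 0.0, 0.0, 1.0]] ['color', 'camera_matrix', 'cam_to_world']
```

View pics/top0.png

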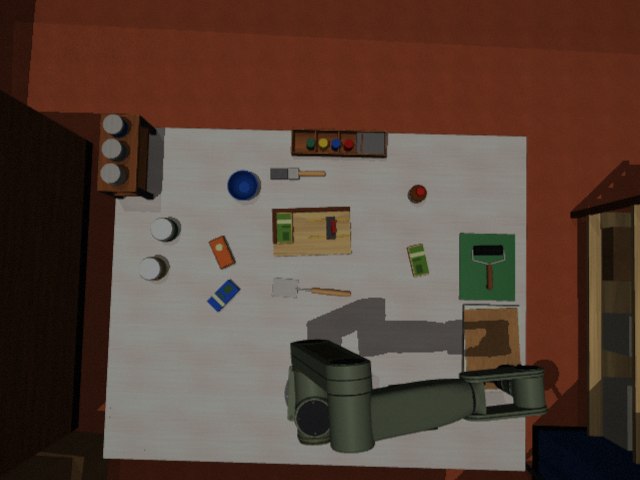

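View pics/scene0.png

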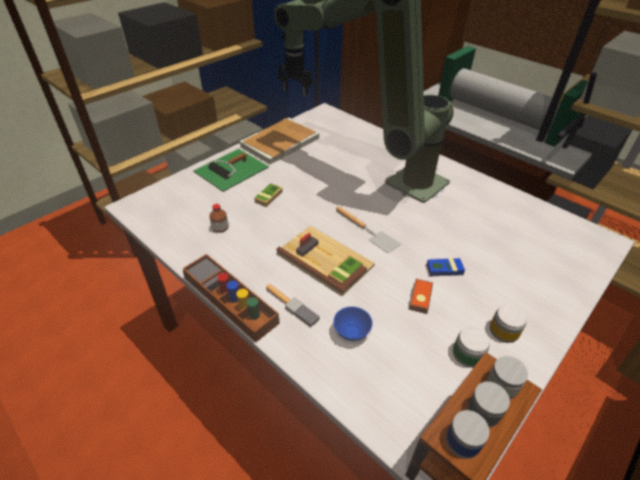

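The top view shows the bed at (312,231). The standing green block is on it at (285,228), in the corner of the fence (top) and the side stop (left), and the jaw tab is at (331,228). Block candidates are green (418,260) on bare table, orange (222,252) and blue (224,295). Green (418,260) is the loose partner because only its ink matches and it lies beside the bed. I'll confirm it in an enlarged crop and measure it.

```bash
cat > h.py <<'E'
from rig import *
import cv2,numpy as np
from scipy.spatial.transform import Rotation as R
def cast(c,uv,z):
    K=c["camera_matrix"];T=c["cam_to_world"];uv=np.atleast_2d(uv).astype(float)
    d=np.c_[(uv[:,0]-K[0,2])/K[0,0],-(uv[:,1]-K[1,2])/K[1,1],-np.ones(len(uv))]@T[:3,:3].T
    o=T[:3,3];return o+d*((z-o[2])/d[:,2])[:,None]
def proj(c,P):
    T=c["cam_to_world"];K=c["camera_matrix"];p=(np.atleast_2d(P)-T[:3,3])@T[:3,:3]
    return np.c_[K[0,0]*p[:,0]/-p[:,2]+K[0,2],K[1,1]*p[:,1]/p[:,2]+K[1,2]]
def mask(c,lo,hi):
    return cv2.inRange(cv2.cvtColor(c["color"],cv2.COLOR_RGB2HSV),np.array(lo),np.array(hi))
def rect(c,m,z):
    k=cv2.findContours(m,cv2.RETR_EXTERNAL,cv2.CHAIN_APPROX_NONE)[0]
    out=[]
    for a in k:
        if cv2.contourArea(a)<30: continue
        w=cast(c,a.reshape(-1,2),z)[:,:2].astype(np.float32)
        out.append((cv2.minAreaRect(w),cv2.boundingRect(a)))
    return out
E
python3 - <<'E'
from h import *
c=camera("top");I=c["color"][:,:,::-1]
a=cv2.resize(I[235:285,395:445],(400,400),interpolation=cv2.INTER_CUBIC)
b=cv2.resize(I[200:260,262:362],(400,240),interpolation=cv2.INTER_CUBIC)
b=cv2.copyMakeBorder(b,0,160,0,0,cv2.BORDER_CONSTANT)
cv2.imwrite("pics/crop1.png",np.hstack([a,b]))
for n in("top","scene"):
    c=camera(n);H=cv2.cvtColor(c["color"],cv2.COLOR_RGB2HSV)
    m=mask(c,(28,90,40),(50,255,255));m=cv2.morphologyEx(m,cv2.MORPH_CLOSE,np.ones((5,5)))
    print(n,H[260,418],H[228,285])
    for r in rect(c,m,24):print(r)
E
```

```text
top [ 48 168  70] [ 47 160  83]
(((-158.88893127441406, -1.8316020965576172), (17.191707611083984, 63.154457092285156), 1.6821520328521729), (306, 438, 19, 6))
(((483.7295837402344, -354.23846435546875), (100.62294006347656, 51.47821807861328), 13.838704109191895), (409, 245, 20, 31))
(((585.938720703125, 133.15182495117188), (100.98835754394531, 50.41803741455078), 1.6911633014678955), (276, 214, 15, 29))
scene [ 14  26 225] [ 13  24 223]
(((573.5910034179688, 120.62818145751953), (102.41413879394531, 52.047035217285156), 3.67498517036438), (331, 257, 31, 25))
(((482.11163330078125, -355.8716125488281), (99.50823211669922, 48.402591705322266), 13.94534683227539), (256, 184, 24, 17))
(((408.54400634765625, -615.66357421875), (80.49009704589844, 58.412384033203125), 4.108201503753662), (228, 152, 18, 12))
```

View pics/crop1.png

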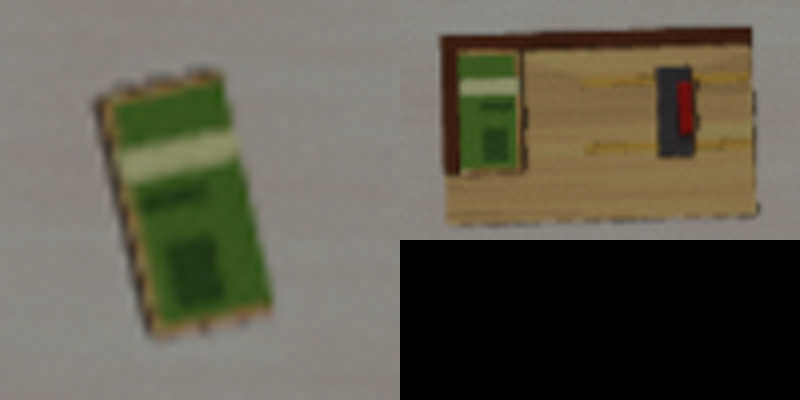

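The crop confirms it: green ink, with the pale road nearer the end that points to world +x, so yaw is about +13.8°. The tool is already at that yaw. I'll move above the block for a wrist view.

Request:
jog_arm([
  [[1, -0.3, 0], [0, 0, 0], 1],
  [[1, -0.3, 0], [0, 0, 0], 1],
  [[1, -0.3, 0], [0, 0, 0], 1],
  [[1, -0.3, 0], [0, 0, 0], 1],
  [[1, -0.3, 0], [0, 0, 0], 1],
  [[1, -0.3, 0], [0, 0, 0], 1],
  [[1, -0.3, 0], [0, 0, 0], 1],
  [[1, -0.3, 0], [0, 0, 0], 1],
])

```text
time: 0.92
eef_pos: [354.2, -430.2, 222.5]
tool_rot: [-3.119, -0.377, -0.0]
wrist_force: [-0.2, -0.9, -1.0]
finger_gap: 85.5
grasp_force: 0.0
```

Request:
jog_arm([
  [[1, -0.3, 0], [0, 0, 0], 1],
  [[1, -0.3, 0], [0, 0, 0], 1],
  [[1, -0.3, 0], [0, 0, 0], 1],
  [[1, -0.3, 0], [0, 0, 0], 1],
  [[0.8, -0.2, 0], [0, 0, 0], 1],
  [[0, 0, 0], [0, 0, 0], 1],
  [[0, 0, 0], [0, 0, 0], 1],
])

```text
time: 1.5
eef_pos: [483.6, -355.2, 222.1]
tool_rot: [-3.118, -0.382, 0.001]
wrist_force: [-0.2, -0.5, 0.8]
finger_gap: 85.4
grasp_force: 0.0
```

```bash
python3 - <<'E'
from h import *
s=state();print(s["time"],s["eef_pos"],s["tool_rot"])
c=camera("wrist");cv2.imwrite("pics/w1.png",c["color"][:,:,::-1]);print(c["cam_to_world"].round(3).tolist(),c["camera_matrix"][0])
m=mask(c,(28,90,40),(55,255,255));m=cv2.morphologyEx(m,cv2.MORPH_CLOSE,np.ones((15,15)))
for r in rect(c,m,24):print(r)
E
```

```text
1.5 [ 483.60215068 -355.2167446   222.11898066] [-3.11809899e+00 -3.81524414e-01  1.10892498e-03]
[[0.242, 0.935, 0.261, 549.268], [-0.97, 0.233, 0.065, -339.741], [-0.0, -0.269, 0.963, 373.906], [0.0, 0.0, 0.0, 1.0]] [354.55514045   0.         316.81779359]
(((403.3711242675781, -598.6240234375), (32.8170280456543, 13.456501960754395), 2.4595255851745605), (505, 326, 19, 27))
(((483.37066650390625, -359.1767578125), (100.80497741699219, 50.72117233276367), 14.127665519714355), (294, 166, 52, 100))
```

View pics/w1.png

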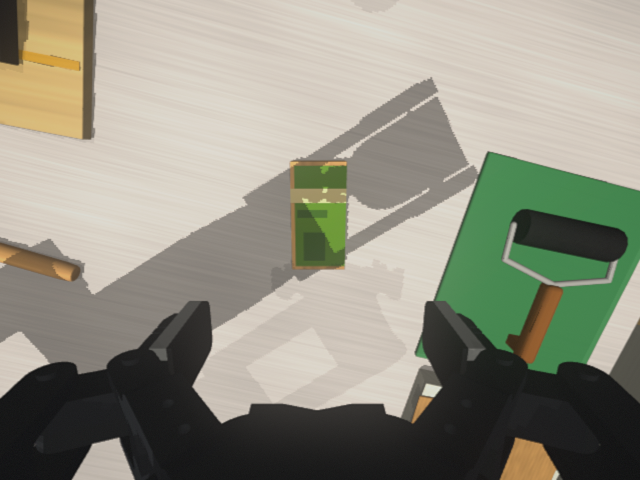

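The wrist view shows the loose block at (320,215) with its road in the upper part. It measures (483,-358) with yaw 0.245, which agrees with the other views. Descending.

Request:
jog_arm([
  [[0, 0.06, 1], [0, 0, 0], 1],
  [[0, 0, 1], [0, 0, 0], 1],
  [[0, 0, 1], [0, 0, 0], 1],
  [[0, 0, 1], [0, 0, 0], 1],
  [[0, 0, 1], [0, 0, 0], 1],
  [[0, 0, 1], [0, 0, 0], 1],
  [[0, 0, 0.7], [0, 0, 0], 1],
  [[0, 0, 0], [0, 0, 0], 1],
], newtons=35)

```text
time: 2.22
eef_pos: [478.2, -355.4, 15.9]
tool_rot: [-3.11, -0.373, 0.012]
wrist_force: [-1.1, 0.7, -1.2]
finger_gap: 85.1
grasp_force: 0.0
```

Request:
jog_arm([
  [[0, 0, 0], [0, 0, 0], 0.4],
  [[0, 0, 0], [0, 0, 0], 0.2],
  [[0, 0, 0], [0, 0, 0], 0.2],
  [[0, 0, 0], [0, 0, 0], 0.2],
  [[0, 0, 0], [0, 0, 0], 0.2],
  [[0, 0, 0], [0, 0, 0], 0.2],
  [[0, 0, 0], [0, 0, 0], 0.2],
  [[0, 0, 0], [0, 0, 0], 0.2],
], newtons=35)

```text
time: 2.88
eef_pos: [483.4, -357.9, 21.8]
tool_rot: [3.118, 0.378, 0.0]
wrist_force: [-0.2, -0.6, -0.4]
finger_gap: 16.7
grasp_force: 0.0
```

```bash
python3 - <<'E'
from h import *
c=camera("wrist");cv2.imwrite("pics/w2.png",c["color"][:,:,::-1])
s=state();print(s["eef_pos"],s["finger_gap"],s["grasp_force"],s["wrist_force"])
for n in("top","scene"):
    c=camera(n)
    m=mask(c,(28,90,40),(55,255,255));m=cv2.morphologyEx(m,cv2.MORPH_CLOSE,np.ones((5,5)))
    for r in rect(c,m,24):print(n,r)
E
```

```text
[ 483.3610984  -357.83322236   21.64610467] 17.444545505503623 0.0 [ 0.52114251 -0.74339288  0.13716528]
top (((-133.2122039794922, -56.70058059692383), (18.915403366088867, 76.47010040283203), 44.0460319519043), (321, 424, 18, 19))
top (((519.9190673828125, -337.81207275390625), (22.51764488220215, 34.96251678466797), 15.539709091186523), (409, 246, 10, 9))
top (((585.938720703125, 133.15182495117188), (100.98835754394531, 50.41803741455078), 1.6911633014678955), (276, 214, 15, 29))
scene (((597.8280639648438, 571.2686767578125), (19.299238204956055, 46.52525329589844), 26.797746658325195), (460, 355, 19, 10))
scene (((573.344482421875, 120.61235046386719), (101.92008972167969, 52.047035217285156), 3.6749844551086426), (331, 257, 31, 25))
scene (((486.7803955078125, -355.16241455078125), (89.81239318847656, 46.370811462402344), 18.31026268005371), (257, 188, 22, 13))
scene (((412.50665283203125, -614.595947265625), (85.01522064208984, 62.50699996948242), 0.732893168926239), (228, 152, 19, 13))
```

View pics/w2.png

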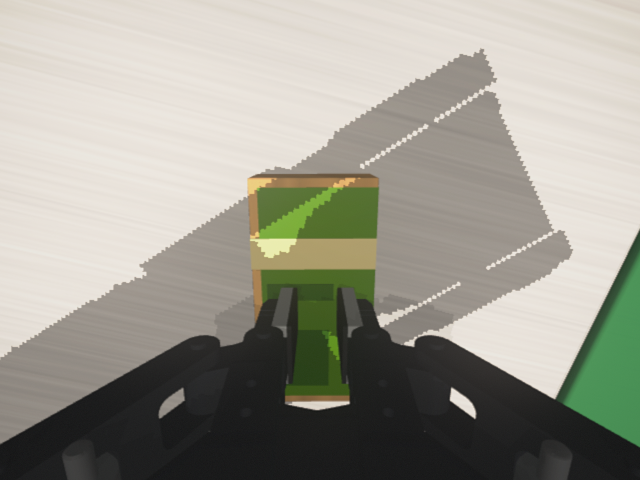

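The wrist view shows the closed fingers (tips near (287,290) and (345,290)) above the block, whose top spans (250..378, 180..400). So the tips sit higher than the stated offset implies, and the block is untouched. I'll probe downward gently with the fingers nearly shut to find the true tip height.

Request:
jog_arm([
  [[0, 0, 0.15], [0, 0, 0], 0.2],
  [[0, 0, 0], [0, 0, 0], 0.2],
])

```text
time: 3.2
eef_pos: [482.8, -357.4, 16.1]
tool_rot: [-3.118, -0.377, 0.001]
wrist_force: [0.5, 0.6, -0.5]
finger_gap: 17.2
grasp_force: 0.0
```

Request:
jog_arm([
  [[0, 0, 0.15], [0, 0, 0], 0.2],
  [[0, 0, 0], [0, 0, 0], 0.2],
])

```text
time: 3.37
eef_pos: [483.2, -357.8, 15.4]
tool_rot: [-3.118, -0.378, 0.002]
wrist_force: [-6.5, 6.0, 18.8]
finger_gap: 17.1
grasp_force: 9.6
```

Request:
jog_arm([
  [[0, 0, 0.15], [0, 0, 0], 0.2],
  [[0, 0, 0], [0, 0, 0], 0.2],
])

```text
time: 3.53
eef_pos: [483.2, -357.8, 15.3]
tool_rot: [-3.117, -0.378, 0.004]
wrist_force: [-15.1, 12.5, 43.6]
finger_gap: 17.0
grasp_force: 21.6
```

Contact comes at TCP z ≈ 15.5 on the 24 mm top. So the tips actually end about 8.5 mm behind the reported TCP, and I'll use that. Back up, open, go lower and grasp.

Request:
jog_arm([
  [[0, 0, -1], [0, 0, 0], 0.2],
  [[0, 0, -0.3], [0, 0, 0], 1],
  [[0, 0, 0], [0, 0, 0], 1],
  [[0, 0, 0], [0, 0, 0], 1],
  [[0, 0, 0], [0, 0, 0], 1],
  [[0, 0, 0], [0, 0, 0], 1],
  [[0, 0, 0], [0, 0, 0], 1],
  [[0, 0, 0], [0, 0, 0], 1],
])

```text
time: 4.2
eef_pos: [482.6, -357.2, 45.6]
tool_rot: [-3.117, -0.377, 0.002]
wrist_force: [0.3, -0.2, 0.7]
finger_gap: 85.3
grasp_force: 0.0
```

Request:
jog_arm([
  [[0, 0, 0.6], [0, 0, 0], 1],
  [[0, 0, 0.6], [0, 0, 0], 1],
  [[0, 0, 0.3], [0, 0, 0], 1],
  [[0, 0, 0], [0, 0, 0], 1],
  [[0, 0, 0.3], [0, 0, 0], 1],
  [[0, 0, 0], [0, 0, 0], 1],
  [[0, 0, 0], [0, 0, 0], 1],
])

```text
time: 4.78
eef_pos: [483.4, -357.9, -7.0]
tool_rot: [3.119, 0.377, 0.0]
wrist_force: [0.1, 0.3, 0.4]
finger_gap: 85.3
grasp_force: 0.0
```

Request:
jog_arm([
  [[0, 0, 0], [0, 0, 0], 0.7],
  [[0, 0, 0], [0, 0, 0], 0.6],
  [[0, 0, 0], [0, 0, 0], 0.6],
  [[0, 0, 0], [0, 0, 0], 0.5],
  [[0, 0, 0], [0, 0, 0], 0.5],
  [[0, 0, 0], [0, 0, 0], 0.5],
  [[0, 0, 0], [0, 0, 0], 0.5],
], newtons=35)

```text
time: 5.37
eef_pos: [483.9, -358.4, -6.0]
tool_rot: [3.118, 0.377, 0.002]
wrist_force: [-0.6, 0.5, 6.2]
finger_gap: 54.0
grasp_force: 39.5
```

Grasped: gap 54 mm, 39 N. Lifting and carrying towards the bed.

Request:
jog_arm([
  [[0, 0, -0.5], [0, 0, 0], 0.5],
  [[0, 0, -1], [0, 0, 0], 0.5],
  [[0, 0, -1], [0, 0, 0], 0.5],
  [[0, 0, -1], [0, 0, 0], 0.5],
  [[0, 0, -1], [0, 0, 0], 0.5],
  [[0.5, -1, 0], [0, 0, 0], 0.5],
  [[0.5, -1, 0], [0, 0, 0], 0.5],
  [[0.5, -1, 0], [0, 0, 0], 0.5],
])

```text
time: 6.03
eef_pos: [505.3, -259.1, 128.1]
tool_rot: [3.119, 0.374, 0.001]
wrist_force: [0.4, 0.8, -1.6]
finger_gap: 54.2
grasp_force: 38.7
```

Request:
jog_arm([
  [[0.5, -1, 0], [0, 0, 0], 0.5],
  [[0.5, -1, 0], [0, 0, 0], 0.5],
  [[0.5, -1, 0], [0, 0, 0], 0.5],
  [[0.5, -1, 0], [0, 0, 0], 0.5],
  [[0.5, -1, 0], [0, 0, 0], 0.5],
  [[0.5, -1, 0], [0, 0, 0], 0.5],
  [[0.4, -1, 0], [0, 0, 0], 0.5],
  [[0.4, -1, 0], [0, 0, 0], 0.5],
])

```text
time: 6.7
eef_pos: [558.3, 2.3, 127.0]
tool_rot: [-3.119, -0.377, 0.003]
wrist_force: [0.1, -0.3, -1.9]
finger_gap: 54.1
grasp_force: 38.7
```

Request:
jog_arm([
  [[0, -1, 0], [0, 0, 0.5], 0.5],
  [[0, 0, 0], [0, 0, 1], 0.5],
  [[0, 0, 0], [0, 0, 1], 0.5],
  [[0, 0, 0], [0, 0, 0], 0.5],
  [[0, 0, 0], [0, 0, 0], 0.5],
])

```text
time: 7.12
eef_pos: [551.2, 29.8, 127.2]
tool_rot: [-3.141, -0.068, 0.002]
wrist_force: [-0.3, 0.2, -1.9]
finger_gap: 53.8
grasp_force: 38.7
```

```bash
python3 - <<'E'
from h import *
s=state();print(s["time"],s["eef_pos"],s["tool_rot"],s["finger_gap"])
c=camera("wrist");cv2.imwrite("pics/w3.png",c["color"][:,:,::-1]);np.savez("w3.npz",**c);print(c["cam_to_world"].round(3).tolist())
m=mask(c,(28,90,40),(55,255,255));m=cv2.morphologyEx(m,cv2.MORPH_CLOSE,np.ones((15,15)))
for r in rect(c,m,39):print(r)
E
```

```text
7.1167 [551.18715312  29.80144939 127.22129925] [-3.14081358e+00 -6.76656576e-02  2.21576385e-03] 53.83968515339104
[[0.044, 0.962, 0.269, 618.896], [-0.999, 0.042, 0.012, 31.87], [-0.0, -0.27, 0.963, 278.951], [0.0, 0.0, 0.0, 1.0]]
(((464.5519714355469, 20.83807373046875), (99.46443176269531, 101.42967224121094), 2.505126476287842), (254, 295, 138, 115))
(((564.2308959960938, 25.40189552307129), (43.318756103515625, 101.63321685791016), 2.5039710998535156), (249, 197, 149, 62))
(((568.3427734375, 125.66014099121094), (66.33895111083984, 51.33322525024414), 3.2581889629364014), (133, 167, 86, 96))
(((626.2804565429688, 129.03741455078125), (22.28472900390625, 51.24216079711914), 3.6036674976348877), (124, 109, 84, 38))
```

View pics/w3.png

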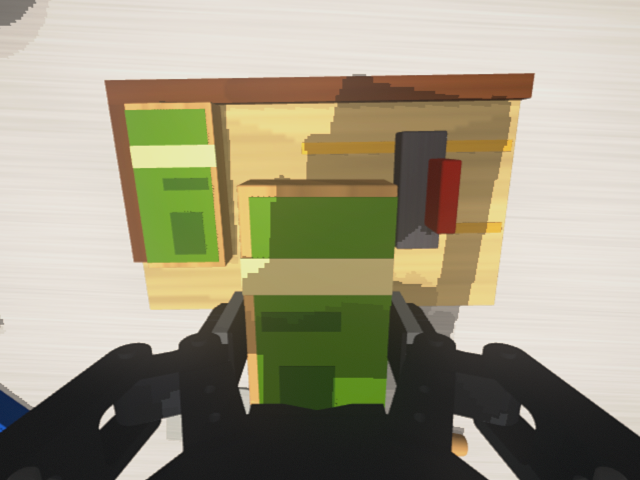

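The wrist view shows the held block at (320,290) with the road at row 277. The mate block is at (172,185) with its road at row 156 and its fence edge at row 104. The jaw bar is at (420,190) and the tab at (445,195). I'll compute relative positions in this one view.

```bash
python3 - <<'E'
from h import *
c=dict(np.load("w3.npz"))
m=mask(c,(28,90,40),(55,255,255));n,l,st,_=cv2.connectedComponentsWithStats(m)
P=lambda sel:np.argwhere(sel)[:,::-1]
box=lambda w:(cv2.minAreaRect(w[:,:2].astype(np.float32)))
mp=[i for i in range(1,n) if st[i,4]>150 and st[i,0]<220 and st[i,0]+st[i,2]<225]
hp=[i for i in range(1,n) if st[i,4]>150 and 240<st[i,0]<420 and st[i,1]<260]
print(st[mp],st[hp])
M=box(cast(c,P(np.isin(l,mp)),39));print("mate",M)
tool=R.from_rotvec(state()["tool_rot"]).as_matrix();print("toolyaw",np.arctan2(tool[1,0],tool[0,0]))
hz=127.2+6+24
H=cast(c,P(np.isin(l,hp)),hz);r=box(H);print("held",r,"xmax",H[:,0].max(),cv2.boxPoints(r).round(1).tolist())
# fence inner top edge: first non-brown below; dark/bright transition per column
V=cv2.cvtColor(c["color"],cv2.COLOR_RGB2HSV)
br=mask(c,(0,100,40),(12,220,150));pts=[]
for u in range(230,330,10):
    k=np.flatnonzero(br[60:120,u]);pts.append((u,60+k.max()+1)); 
print(pts); F=cast(c,pts,27);print("fence inner",F[:,:2].round(1).tolist(),np.polyfit(F[:,1],F[:,0],1))
red=mask(c,(170,130,60),(180,255,255))|mask(c,(0,190,60),(4,255,255));rr=[q for q in rect(c,red,65.5)];print("tab",rr)
E
```

```text
[[ 124  109   84   38 2896]
 [ 133  167   86   96 7119]] [[ 249  197  149   62 9063]]
mate ((586.2996826171875, 126.67491912841797), (102.31678009033203, 51.321022033691406), 3.3455936908721924)
toolyaw 0.04246067424063874
held ((591.15869140625, 28.588008880615234), (21.979990005493164, 51.56873321533203), 2.503971576690674) xmax 603.2507854707663 [[579.0999755859375, 53.900001525878906], [581.2999877929688, 2.299999952316284], [603.2999877929688, 3.299999952316284], [601.0, 54.79999923706055]]
[(230, np.int64(103)), (240, np.int64(103)), (250, np.int64(103)), (260, np.int64(102)), (270, np.int64(102)), (280, np.int64(102)), (290, np.int64(102)), (300, np.int64(102)), (310, np.int64(102)), (320, np.int64(102))]
fence inner [[643.8, 90.6], [644.1, 84.0], [644.4, 77.4], [645.3, 70.7], [645.6, 64.1], [645.9, 57.5], [646.2, 50.9], [646.5, 44.3], [646.8, 37.6], [647.1, 31.0]] [-5.56160866e-02  6.48950113e+02]
tab [(((592.8895874023438, -48.5312385559082), (43.339664459228516, 10.761678695678711), 3.603731632232666), (439, 160, 22, 73))]
```

Bed yaw is about 0.058. The mate's end meets the fence line, the tab is where the geometry predicts, and the wrist camera is biased about -3 mm in y. Target for the block centre is (586,41), held 5 mm clear of the fence. Moving over and lowering.

Request:
jog_arm([
  [[0.6, -0.16, 0], [0, 0, -0.2], 0.5],
  [[0.58, -0.16, 0], [0, 0, 0], 0.5],
  [[0, 0, 0], [0, 0, 0], 0.5],
  [[0, 0, 1], [0, 0, 0], 0.5],
  [[0, 0, 1], [0, 0, 0], 0.5],
  [[0, 0, 0.8], [0, 0, 0], 0.5],
  [[0, 0, 0], [0, 0, 0], 0.5],
  [[0, 0, 0], [0, 0, 0], 0.5],
])

```text
time: 7.83
eef_pos: [584.6, 40.6, 42.2]
tool_rot: [-3.14, -0.089, 0.008]
wrist_force: [0.7, 0.3, -0.8]
finger_gap: 54.2
grasp_force: 38.6
```

```bash
python3 - <<'E'
from h import *
s=state();print(s["time"],s["eef_pos"],s["tool_rot"],s["finger_gap"],s["wrist_force"])
c=camera("wrist");cv2.imwrite("pics/w4.png",c["color"][:,:,::-1])
E
```

```text
7.8333 [584.57918386  40.59987993  42.24536867] [-3.13983275 -0.08908942  0.00789301] 54.165461426379046 [ 0.68484181  0.29304398 -0.8474202 ]
```

View pics/w4.png

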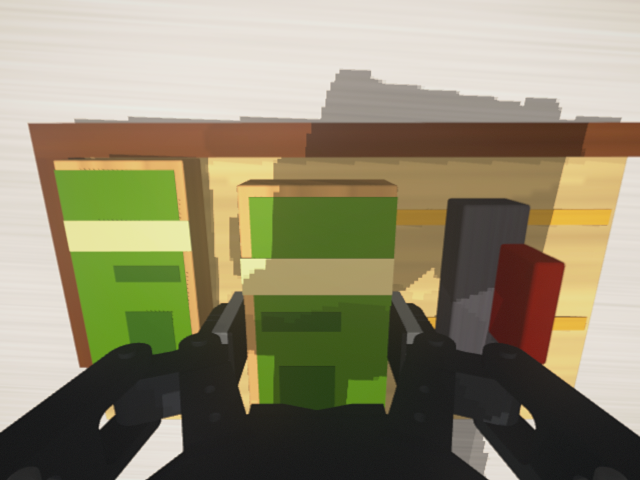

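The view shows the held block at (320,290), parallel to the fence (rows 122–157), with clear gaps to the mate (right edge 212) and the jaw (left edge 445). Lowering to the bed.

Request:
jog_arm([
  [[0, 0, 0.5], [0, 0, 0], 0.5],
  [[0, 0, 0.4], [0, 0, 0], 0.5],
  [[0, 0, 0.1], [0, 0, 0], 0.5],
  [[0, 0, 0], [0, 0, 0], 0.5],
  [[0, 0, 0.07], [0, 0, 0], 0.5],
  [[0, 0, 0], [0, 0, 0], 0.5],
  [[0, 0, 0], [0, 0, 0], 0.5],
])

```text
time: 8.47
eef_pos: [587.3, 41.0, 12.6]
tool_rot: [3.14, 0.089, 0.002]
wrist_force: [-1.6, 0.8, -1.9]
finger_gap: 54.2
grasp_force: 38.7
```

Request:
jog_arm([
  [[0, 0, 0.07], [0, 0, 0], 0.5],
  [[0, 0, 0.05], [0, 0, 0], 0.5],
  [[0, 0, 0], [0, 0, 0], 0.5],
])

```text
time: 8.72
eef_pos: [587.3, 40.9, 9.0]
tool_rot: [3.14, 0.089, 0.002]
wrist_force: [-0.6, -0.4, 0.8]
finger_gap: 54.3
grasp_force: 39.2
```

Request:
jog_arm([
  [[0.1, 0, 0], [0, 0, 0], 0.5],
  [[0.07, 0, 0], [0, 0, 0], 0.5],
  [[0, 0, 0], [0, 0, 0], 0.5],
  [[0, 0, 0], [0, 0, 0], 0.5],
])

```text
time: 9.05
eef_pos: [591.8, 41.2, 9.0]
tool_rot: [3.14, 0.089, -0.0]
wrist_force: [-3.9, 0.1, 5.8]
finger_gap: 54.5
grasp_force: 39.5
```

Request:
jog_arm([
  [[0.1, 0, 0], [0, 0, 0], 0.5],
  [[0, 0, 0], [0, 0, 0], 0.5],
  [[0, 0, 0], [0, 0, 0], 0.5],
])

```text
time: 9.3
eef_pos: [592.0, 41.3, 8.9]
tool_rot: [3.14, 0.09, -0.01]
wrist_force: [-10.8, -0.6, 12.5]
finger_gap: 53.8
grasp_force: 40.4
```

The block is on the bed and against the fence. Relax, release, rise.

Request:
jog_arm([
  [[-0.09, 0, 0], [0, 0, 0], 0.5],
  [[0, 0, 0], [0, 0, 0], 0.7],
  [[0, 0, 0], [0, 0, 0], 0.76],
  [[0, 0, 0], [0, 0, 0], 0.76],
  [[0, 0, 0], [0, 0, 0], 0.76],
  [[0, 0, -0.5], [0, 0, 0], 0.76],
  [[0, 0, -1], [0, 0, 0], 0.76],
  [[0, 0, -1], [0, 0, 0], 0.5],
])

```text
time: 9.97
eef_pos: [590.5, 41.4, 82.2]
tool_rot: [-3.14, -0.089, 0.007]
wrist_force: [0.6, -1.3, -0.0]
finger_gap: 54.8
grasp_force: 0.0
```

Request:
jog_arm([
  [[0, 1, -1], [0, 0, 0], 0],
  [[0, 1, 0], [0, 0, 0], 0],
  [[0, 1, 0], [0, 0, 0], 0],
  [[0, 1, 0], [0, 0, 0], 0],
  [[0, 0, 0], [0, 0, 0], 0],
  [[0, 0, 0], [0, 0, 0], 0],
  [[0, 0, 0], [0, 0, 0], 0],
])

```text
time: 10.55
eef_pos: [598.7, -77.7, 112.4]
tool_rot: [-3.14, -0.088, 0.001]
wrist_force: [-0.5, -0.9, 0.2]
finger_gap: 0.1
grasp_force: 0.0
```

```bash
python3 - <<'E'
from h import *
s=state();print(s["time"],s["eef_pos"],s["tool_rot"],s["finger_gap"])
c=camera("wrist");cv2.imwrite("pics/w5.png",c["color"][:,:,::-1]);np.savez("w5.npz",**c)
E
```

```text
10.55 [598.68063449 -77.69456471 112.36217528] [-3.13953140e+00 -8.82438683e-02  9.55985839e-04] 0.0764286768125439
```

View pics/w5.png

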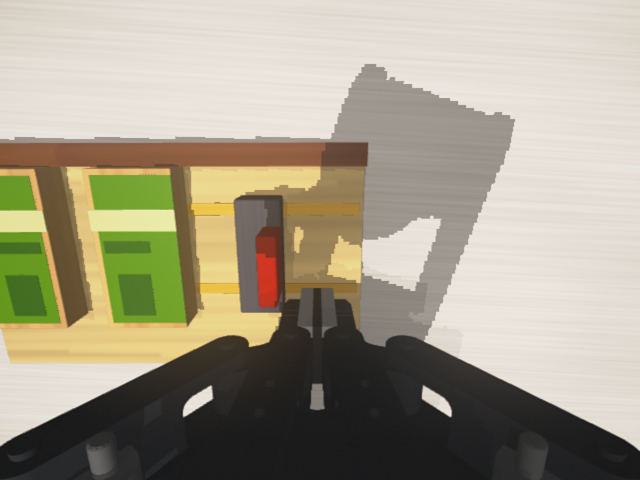

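The loose block is now on the bed at (138,245), parallel to the mate and against the fence. The jaw bar is at (258,250) with the red tab at (267,265), and the shut fingers are to its right. Lower behind the tab and push.

Request:
jog_arm([
  [[-0.16, 0.1, 1], [0, 0, 0], 0],
  [[0, 0, 1], [0, 0, 0], 0],
  [[0, 0, 0.9], [0, 0, 0], 0],
  [[0, 0, 0], [0, 0, 0], 0],
  [[0, 0, 0], [0, 0, 0], 0],
])

```text
time: 11.02
eef_pos: [592.3, -79.4, 23.9]
tool_rot: [-3.139, -0.092, 0.008]
wrist_force: [-0.3, -0.6, 0.3]
finger_gap: 0.2
grasp_force: 0.0
```

Request:
jog_arm([
  [[0, -0.3, 0], [0, 0, 0], 0],
  [[0, -0.3, 0], [0, 0, 0], 0],
  [[0, -0.3, 0], [0, 0, 0], 0],
  [[0, 0, 0], [0, 0, 0], 0],
])

```text
time: 11.35
eef_pos: [594.5, -52.7, 27.9]
tool_rot: [3.14, 0.092, 0.007]
wrist_force: [0.1, 0.2, -0.1]
finger_gap: -0.4
grasp_force: 0.0
```

Request:
jog_arm([
  [[0, -0.2, 0.05], [0, 0, 0], 0],
  [[0, -0.1, 0], [0, 0, 0], 0],
  [[0, 0, 0], [0, 0, 0], 0],
])

```text
time: 11.6
eef_pos: [593.2, -44.8, 25.3]
tool_rot: [3.14, 0.09, 0.004]
wrist_force: [1.2, -1.9, 0.5]
finger_gap: -0.1
grasp_force: 0.6
```

```bash
python3 - <<'E'
from h import *
s=state();print(s["time"],s["eef_pos"],s["tool_rot"],s["wrist_force"])
c=camera("wrist");cv2.imwrite("pics/w6.png",c["color"][:,:,::-1])
E
```

```text
11.6 [593.23296665 -44.78620189  25.27338734] [3.14014887 0.08991305 0.0036455 ] [ 1.1775695  -1.90494144  0.51279337]
```

View pics/w6.png

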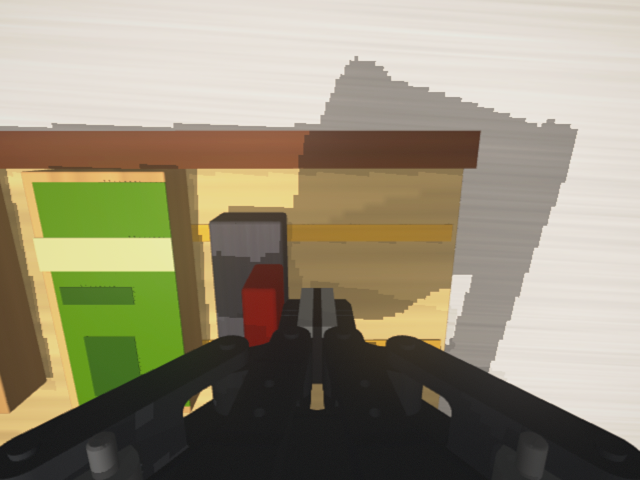

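The view shows the fingers (tip at (317,290)) now beside the red tab (262,305), just touching it. Pushing the jaw along +y.

Request:
jog_arm([
  [[0, -0.3, 0], [0, 0, 0], 0],
  [[0, -0.3, 0], [0, 0, 0], 0],
  [[0, -0.3, 0], [0, 0, 0], 0],
  [[0, -0.3, 0], [0, 0, 0], 0],
  [[0, -0.3, 0], [0, 0, 0], 0],
  [[0, 0, 0], [0, 0, 0], 0],
  [[0, 0, 0], [0, 0, 0], 0],
])

```text
time: 12.23
eef_pos: [589.6, 0.2, 24.2]
tool_rot: [-3.14, -0.09, 0.0]
wrist_force: [1.5, -2.1, 0.7]
finger_gap: -0.1
grasp_force: 0.8
```

```bash
cat > meas.py <<'E'
from h import *
s=state();print(s["time"],s["eef_pos"].round(1),s["tool_rot"].round(3),s["wrist_force"].round(1))
c=camera("top")
for nm,m,z in(("green",cv2.morphologyEx(mask(c,(28,90,40),(55,255,255)),cv2.MORPH_CLOSE,np.ones((3,5))),39),("red",mask(c,(170,130,60),(180,255,255))|mask(c,(0,190,60),(4,255,255)),65.5)):
    for r in rect(c,m,z):
        if 500<r[0][0][0]<660 and -120<r[0][0][1]<200: print(nm,np.round(r[0][0],1),np.round(r[0][1],1),round(r[0][2],2),r[1])
E
python3 meas.py
```

```text
12.2333 [5.896e+02 2.000e-01 2.420e+01] [-3.14 -0.09  0.  ] [ 1.5 -2.1  0.7]
green [559.8  54.7] [39.3 17.8] 1.58 (302, 230, 6, 12)
green [569.2 116.5] [64.9 80.3] 4.87 (276, 223, 23, 20)
green [628.  115.6] [21.5 85.8] 1.48 (276, 213, 25, 7)
```

Request:
jog_arm([
  [[0, -0.2, 0], [0, 0, 0], 0],
  [[0, -0.2, 0], [0, 0, 0], 0],
  [[0, -0.1, 0], [0, 0, 0], 0],
  [[0, 0, 0], [0, 0, 0], 0],
  [[0, 0, 0], [0, 0, 0], 0],
])

```text
time: 12.7
eef_pos: [589.4, 0.2, 24.4]
tool_rot: [3.118, 0.091, -0.001]
wrist_force: [-1.0, -42.0, -0.6]
finger_gap: 0.1
grasp_force: 20.9
```

Request:
jog_arm([
  [[0, -0.15, 0], [0, 0, 0], 0],
  [[0, 0, 0], [0, 0, 0], 0],
  [[0, 0, 0], [0, 0, 0], 0],
])

```text
time: 12.95
eef_pos: [589.4, 0.2, 24.5]
tool_rot: [3.111, 0.091, -0.001]
wrist_force: [-1.0, -54.9, -1.5]
finger_gap: 0.0
grasp_force: 27.0
```

The force rose to 55 N and motion stopped at y ≈ 0, so it is either locked up or jammed. Backing off to look.

Request:
jog_arm([
  [[0, 0.6, 0], [0, 0, 0], 0],
  [[0, 0.6, 0], [0, 0, 0], 0],
  [[0, 0.5, 0], [0, 0, 0], 0],
  [[0, 0, -1], [0, 0, 0], 0],
  [[0, 0, -1], [0, 0, 0], 0],
  [[0, 0, -1], [0, 0, 0], 0],
  [[0, 0, -1], [0, 0, 0], 0],
  [[0, 0, 0], [0, 0, 0], 0],
])

```text
time: 13.62
eef_pos: [595.8, -31.9, 151.2]
tool_rot: [3.139, 0.09, 0.018]
wrist_force: [1.5, -0.3, 0.3]
finger_gap: 0.0
grasp_force: 0.0
```

Request:
jog_arm([
  [[-0.8, -1, 0], [0, 0, 0], 0],
  [[-0.8, -1, 0], [0, 0, 0], 0],
  [[-0.8, -1, 0], [0, 0, 0], 0],
  [[-0.8, -1, 0], [0, 0, 0], 0],
  [[0, 0, 0], [0, 0, 0], 0],
  [[0, 0, 0], [0, 0, 0], 0],
])

```text
time: 14.12
eef_pos: [486.4, 84.4, 143.2]
tool_rot: [-3.139, -0.095, 0.004]
wrist_force: [0.8, -0.8, -0.4]
finger_gap: -0.0
grasp_force: 0.0
```

```bash
python3 meas.py; python3 - <<'E'
from h import *
c=camera("wrist");cv2.imwrite("pics/w7.png",c["color"][:,:,::-1]);np.savez("w7.npz",**c)
E
```

```text
14.1167 [486.4  84.4 143.2] [-3.139 -0.095  0.004] [ 0.8 -0.8 -0.4]
green [578.2 103.4] [ 50.1 107.2] 1.5 (276, 223, 31, 15)
green [628.4 103.1] [ 21.5 110.8] 1.48 (276, 213, 32, 7)
```

View pics/w7.png

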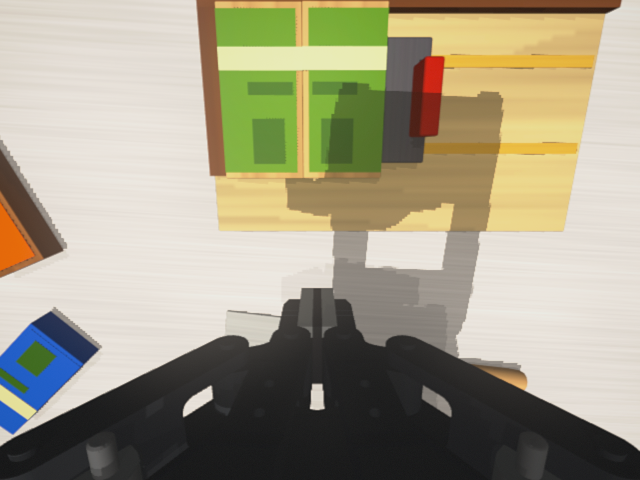

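The view shows the two blocks joined at column 303 with the road (rows 46–70) continuous. Both are against the fence at the top and the stop at the left, and the jaw bar (405,100) bears on the loose block. One numeric check before handing in.

```bash
python3 - <<'E'
from h import *
c=dict(np.load("w7.npz"))
g=mask(c,(28,90,40),(55,255,255));n,l,st,_=cv2.connectedComponentsWithStats(g)
for u0,u1 in((205,302),(303,395)):
    ids=[i for i in range(1,n) if st[i,4]>100 and st[i,0]>=u0 and st[i,0]+st[i,2]<=u1+2 and st[i,1]<200]
    p=np.argwhere(np.isin(l,ids))[:,::-1];b=cv2.minAreaRect(cast(c,p,39)[:,:2].astype(np.float32))
    if b[1][0]<b[1][1]:b=(b[0],b[1][::-1],b[2]-90)
    print(b,cv2.boxPoints(b).round(1).tolist())
# road edges per column
H=cv2.cvtColor(c["color"],cv2.COLOR_RGB2HSV)
for u in(225,255,285,315,345,375):
    col=np.flatnonzero((g[30:85,u]==0))+30;print(u,cast(c,[(u,col.min()),(u,col.max()+1)],39)[:,:2].round(1).tolist())
E
```

```text
((586.5138549804688, 127.95132446289062), (101.8736343383789, 51.29977035522461), 3.3941240310668945) [[534.0999755859375, 150.5], [537.2000122070312, 99.30000305175781], [638.9000244140625, 105.4000015258789], [635.7999877929688, 156.60000610351562]]
((590.5921630859375, 68.74116516113281), (101.76307678222656, 51.527435302734375), 3.194685697555542) [[538.4000244140625, 91.5999984741211], [541.2000122070312, 40.20000076293945], [642.7999877929688, 45.900001525878906], [640.0, 97.30000305175781]]
225 [[614.0, 149.8], [600.4, 149.9]]
255 [[615.2, 130.3], [601.6, 130.2]]
285 [[616.4, 110.9], [602.7, 110.4]]
315 [[618.1, 91.4], [603.9, 90.6]]
345 [[619.2, 72.0], [605.1, 70.9]]
375 [[619.8, 52.5], [606.3, 51.1]]
```

```bash
python3 - <<'E'
from h import *
c=dict(np.load("w7.npz"));I=c["color"]
for v in(20,58,110,165):print(v,[(u,*I[v,u].tolist()) for u in range(294,313)])
for v in(20,58,110):print(v,[(u,*I[v,u].tolist()) for u in list(range(203,222,2))+list(range(378,396,2))])
for u in (260,345): print(u,[(v,*I[v,u].tolist()) for v in range(0,14)],[(v,*I[v,u].tolist()) for v in range(165,184,2)])
print(cast(c,[(300,58),(304,58),(217,58),(388,58)],39)[:,:2])
E
```

```text
20 [(294, 127, 173, 59), (295, 175, 174, 80), (296, 198, 160, 90), (297, 224, 172, 104), (298, 232, 184, 111), (299, 233, 188, 113), (300, 231, 185, 111), (301, 200, 152, 92), (302, 219, 173, 104), (303, 232, 197, 119), (304, 233, 199, 119), (305, 233, 198, 119), (306, 234, 198, 120), (307, 229, 196, 114), (308, 177, 182, 84), (309, 128, 174, 60), (310, 121, 171, 55), (311, 124, 172, 58), (312, 124, 172, 56)]
58 [(294, 233, 234, 183), (295, 232, 234, 182), (296, 233, 235, 183), (297, 233, 235, 184), (298, 233, 235, 183), (299, 233, 235, 183), (300, 233, 235, 184), (301, 233, 235, 183), (302, 233, 235, 183), (303, 233, 234, 182), (304, 233, 235, 183), (305, 233, 235, 183), (306, 233, 235, 182), (307, 233, 235, 182), (308, 233, 235, 182), (309, 233, 235, 183), (310, 233, 235, 182), (311, 233, 235, 183), (312, 233, 235, 183)]
110 [(294, 130, 181, 63), (295, 131, 181, 64), (296, 164, 181, 77), (297, 220, 182, 101), (298, 230, 183, 109), (299, 231, 184, 109), (300, 232, 186, 111), (301, 230, 182, 109), (302, 191, 147, 88), (303, 220, 181, 107), (304, 235, 207, 124), (305, 235, 209, 126), 
[... 2150 characters left out ...]
5, 112), (177, 224, 177, 109), (179, 223, 194, 127), (181, 227, 199, 130), (183, 230, 204, 133)]
345 [(0, 151, 102, 60), (1, 216, 160, 95), (2, 233, 187, 112), (3, 233, 187, 112), (4, 232, 184, 110), (5, 233, 185, 112), (6, 231, 184, 109), (7, 194, 177, 88), (8, 124, 169, 54), (9, 116, 169, 50), (10, 119, 169, 52), (11, 119, 170, 53), (12, 119, 170, 52), (13, 119, 170, 51)] [(165, 87, 114, 44), (167, 86, 114, 43), (169, 87, 115, 44), (171, 98, 116, 49), (173, 163, 126, 78), (175, 165, 127, 78), (177, 151, 118, 74), (179, 139, 120, 80), (181, 143, 121, 82), (183, 149, 128, 85)]
[[610.47420971 100.83836928]
 [610.62954899  98.22496857]
 [607.25071388 155.06989439]
 [613.89146342  43.34709557]]
```

The check holds: the joint is a hairline dark line about 1 px wide at column 302, and the road is unbroken across it. The dark fence and side stop meet the blocks with no bed showing, and the jaw bears directly on the loose block. The arm is clear, so I'm handing in.

```bash
python3 -c "
from rig import *
print(hand_in())"
```

```text
the job is handed in; nothing more can be done
None
```

The loose green block lies face up, butted tight to its mate against the fence, with the mate against the side stop. The jaw is locked up on the pair and the arm is clear; I handed the job in after about 14 s, and no verdict was returned.

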